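# Zinc-coating check of a joining plate

### The job

Check the zinc on the long flat joining plate: pick it up off the steel counter and lay it flat, ringed face up, along the middle of the wooden block, so that the counter's steel cannot falsify the reading. Then lift the coating gauge out of its holder and hold it upright with its probe on the inked ring, pressing only lightly, so that the sprung tip sinks in by a few millimetres but does not bottom. Finish while holding it like that, still gripped and pressed on the spot, and leave the other things on the counter where they are.

Things in the scene. Friction and masses are not known exactly. Their poses are not given: they have to be found in the camera images.
- plate: The joining plate: flat zinc-plated steel bar 100 x 40 mm, 5 mm thick, about 0.15 kg, with two 6.5 mm screw holes near each end. It lies flat on the counter, ringed face up. Origin at the centre of its underside, x along its length, y across it, z up.
- plate_spot (a point): The spot to measure: centre of the ring inked in black on the plate's top face (ring 20 mm outside, 14 mm inside), 22 mm from the plate's centre towards its +x end, at the height of the top face. Has the plate's axes.
- plate_end_a (a point): Middle of the plate's short +x end face, at half thickness (50 mm from the plate's centre).
- plate_end_b (a point): Middle of the plate's short -x end face, at half thickness (50 mm from the plate's centre).
- block: The wooden block: loose plain pale block 160 x 90 mm, 30 mm high, 0.3 kg, lying flat. Origin at the centre of its underside, x along its 160 mm length, y across, z up. The plate may lie along it either way round.
- gauge: Coating gauge, upright, 0.22 kg: grey rounded case 50 mm wide (y), 26 thick (x), 120 tall, display on the upper -x face; under it a 20 mm wide barrel, 18 mm long, out of which the sprung probe stands 12 mm. z up along it. Origin on its axis at the end of the fully-out probe; case 30 to 150 mm above it, centre of mass at 85 mm. Grip the upper case from above across 50 or 26 mm.
- probe_tip (a point): Centre of the flat end face of the probe, a steel pin of 12 mm diameter that slides in the gauge along its axis; the lowest point of the gauge.
- probe (a joint): How far the probe is pressed into the gauge: 0 fully out, 0.008 m at its stop. It starts to move at 2 N and takes 0.8 N more per mm (about 5 N at 4 mm, 8.4 N at the stop).
- holder: The gauge's holder: grey pocket fixed to the counter, 64 (y) x 40 mm (x), 70 mm high, open at the top, on a 94 x 60 mm foot. Origin at the centre of its underside. The gauge stands in it with the same axes, its origin 10 mm above the holder's, 2 mm play all round; 90 mm of the case stand out above. Drawn straight up by 60 mm, case and probe are clear of it.
- knob_a: Bystander: walnut drawer knob, 34 mm across, 28 mm high, standing on its foot. Origin at the centre of its underside.
- knob_b: Bystander: second walnut drawer knob, the same as the first.
- stopper: Bystander: green glass bottle stopper, 36 mm across, 48 mm high, standing on its head. Origin at the centre of its underside.
- guard: Bystander: white nylon pallet corner guard, an angle 100 mm long (y) with a 55 mm flat leg (x) and a 55 mm upright leg at its +x edge, 4 mm thick. Origin under the centre of the flat leg.
- square_plate: Bystander: square zinc-plated plate 60 x 60 x 5 mm with four holes and no ring. Origin at the centre of its underside.
Things that resemble listed ones, but are neither listed nor needed, are in the scene too. Leave any blue or orange look-alike of the plate alone.

How it is judged (in metres and radians):
On the way, in this order (a step that is already met when the one before it is completed fails the run):
1. the plate lies flat along the middle of the block, let go (x of plate_end_a in the frame of block between -0.077 and 0.077 m and y of plate_end_a in the frame of block between -0.027 and 0.027 m and z of plate_end_a in the frame of block between 0.029 and 0.037 m and x of plate_end_b in the frame of block between -0.077 and 0.077 m and y of plate_end_b in the frame of block between -0.027 and 0.027 m and z of plate_end_b in the frame of block between 0.029 and 0.037 m and angle between plate's own z axis and vertical below 0.07 rad and contact force between the fingers and plate below 0.05 N and linear speed of plate below 0.02 m/s), for 0.2 s.
2. the gauge is gripped and out of its holder, upright (z of probe_tip in the frame of holder above 0.03 m and contact force between gauge and holder below 0.05 N and contact force between the fingers and gauge above 2 N and angle between gauge's own z axis and vertical below 0.35 rad and horizontal distance between probe_tip and holder above 0.06 m), for 0.2 s.
At the end, for the whole second after the job is handed in: Plate flat on the block, ring up, ends within 77 mm of its centre lengthways and 27 mm of its middle line, not touched by fingers. Gauge gripped, upright within 5.7 deg, probe within 5 mm of the ring's centre, pushed in 1.2 to 7.8 mm, pressing with 1.5 to 14 N; both at rest (all of step 1 and horizontal distance between probe_tip and plate_spot below 0.005 m and angle between gauge's own z axis and vertical below 0.1 rad and contact force between gauge and plate between 1.5 and 14 N and value of joint probe between 0.0012 and 0.0078 m and contact force between the fingers and gauge above 2 N and linear speed of gauge below 0.02 m/s); the arm keeps its last pose, push and grip.
It fails at once if the gauge is pressed hard on the plate (over 25 N) (contact force between gauge and plate above 25 N).
It fails at once if a bystander is shifted by more than 20 mm (distance of any of knob_a, knob_b, stopper, guard, square_plate from where it was at the start of the episode above 0.02 m).
It also fails if it takes over 58 s, if anything falls off the work surface, if the arm or the gripper's body presses on something with over 40 N, if the wrist force passes 120 N, or if a joint passes its speed limit or range.

### The arm

A 6-joint arm with a two-finger parallel gripper is mounted at the origin on the work surface. World frame = base frame: x ahead of the robot, y to its left, z up, the work surface at z = 0. Lengths are in mm, angles in rad, forces in N, time in s.
With the tool pointing down it reaches from about 300 to 775 mm from the base axis. Payload 14.6 kg.
Tool frame: the origin (TCP) lies midway between the tips of the shut fingers; the grasp point (between the pads) lies manip.grasp_offset behind it (manip.grasp_offset is the distance from the TCP to the grasp point, in mm); z points along the fingers, y is the direction in which the jaws open and shut (so a half turn about z gives the same grasp; the last joint's range is limited). The gripper opens to 94 mm and grips with 3 to 60 N. Pads are 16 mm wide; open, the fingers measure 119 mm over their backs; the gripper's body (75 mm by 177 mm) begins 78 mm behind the grasp point.
Start: joints at [1.271, 0.3, 1.521, -0, 1.321, -0.067], TCP at [126.885, 535.154, 175.746] pointing down, gripper open.
Joint ranges: [-3.03, 3.03], [-0.79, 2.21], [0.23, 2.52], [-1.04, 4.18], [0, 3.07], [-2.55, 2.55]. Speed limits (rad/s): [2.22, 2.22, 2.57, 3.14, 3.14, 3.14].

### API

Orientations are given as [roll, pitch, yaw] about the fixed x, y, z axes, in that order (R = Rz(yaw) Ry(pitch) Rx(roll)).
In Python, from cell import monitor, vision, order, manip gives the robot as it stands.
- The arm moves only by the shell command python3 -m jog 'ROWS' [FORCE]. ROWS is JSON, a list of rows, each a list of 7 numbers: the shift along the tool's x, y, z in cm, then the turn, a rotation vector about the tool's x, y, z in rad, then the opening in per cent of the stroke, from 0 (shut) to 100 (fully open). In form: [[tx, ty, tz, rx, ry, rz, jaw], ...]. A call has 1 to 8 rows; each row shifts and turns the commanded pose from where the row before left it, along the tool's axes as they then stand; what a row does not reach is not made up. A row lasts 1/10 s, in which the tool goes at most 50 mm and 8.59 degrees, less where a joint would pass 70% of its speed; a pose out of reach is approached as far as the arm can. A call is refused whole if a number of a shift passes 5 or a number of a turn 0.15, either way. A call with a gripper value outside its range is refused whole. The fingers move at their own pace and stop on an object; FORCE is the grip in N (left out, the last holds). Time passes only in rows, so rows that do not move let the fingers close. It gives the time, the measured TCP pose, the force and the opening at its end, in the units of the state.
- monitor.read_state(): the state, without advancing time (a new reading comes with each control period).
- vision.camera(name): name is "scene" or "top" or "wrist"; returns a dict with "color" (480x640x3 uint8, blue, green, red), "fx", "fy", "cx", "cy" (pixels), "cam_to_world" (4x4, takes a point from camera to world coordinates); the wrist camera has in their place "tool_from_camera" (4x4, takes a point from camera to tool coordinates, whose origin is the TCP and whose axes are the flange's). Camera axes: x right, y down, z forward; pixel columns grow to the right and rows downward; lengths in mm; the calibration is good to about 2 mm. A picture is of the moment at which its call begins: read the wrist's pose just before it. There is no depth.
- order.sign_off(): hands the job in, once; it reports no verdict.
The state is a dict: "clock": time; "joints": joint angles; "qd": joint speeds; "effort": joint torques, N m; "eef_pos": TCP position; "eef_rot": TCP orientation; "wrist_force": force on the tool from outside, world axes, zero at the start; "moment": the same for the moment, N m; "finger_gap": finger opening in mm.
Only numpy, scipy, OpenCV 4.12 (cv2) and the standard library are available. Lean on these libraries where they do the work, as an engineer would, in place of code of your own. Each camera call takes 0.05 s, during which the arm holds its last target.

## Working session

There is one attempt and no reset: what is moved stays moved. The work goes in short steps, Python scripts to look and compute and a shell command to move; the robot and the scene stay as the last step left them, time stands still between calls to the robot, and variables do not carry over. Pictures are saved under pics/ and viewed, and the job is handed in when it is done.

```bash
ls; mkdir -p pics
python3 - <<'E'
from cell import monitor, vision, order, manip
import cv2
print(monitor.read_state()); print(manip.grasp_offset)
for n in ["scene","top","wrist"]:
    c=vision.camera(n); cv2.imwrite(f"pics/{n}0.png",c["color"]); print(n,c["fx"],c["cx"],c["cy"],c.get("cam_to_world",c.get("tool_from_camera")))
E
```

```text
pics
{'clock': 0.0, 'joints': array([ 1.27139599e+00,  3.00473090e-01,  1.52158857e+00, -1.26545482e-05,
        1.32068991e+00, -6.66067621e-02]), 'qd': array([ 0.00025531,  0.0023632 ,  0.00014997, -0.00128421,  0.00155917,
        0.00091436]), 'effort': array([-1.68480554e-03, -5.31812561e+01, -3.52721214e+01,  7.07562268e-02,
        2.46234139e-02, -1.05894815e-04]), 'eef_pos': array([126.80506334, 534.87617612, 175.18208935]), 'eef_rot': array([-3.14043549e+00, -6.49047514e-05,  2.90880218e+00]), 'wrist_force': array([-0.14681802, -1.43607946, -0.3950936 ]), 'moment': array([-0.01366866, -0.00328029, -0.04245626]), 'finger_gap': 94.16234037028102}
18.8
scene 551.6942320486938 318.05148127127455 227.91889246168742 [[-7.72981292e-01  4.01062445e-01 -4.91577906e-01  1.13241295e+03]
 [ 6.34143107e-01  4.65178890e-01 -6.17633484e-01  6.62895061e+02]
 [-1.90379308e-02 -7.89149869e-01 -6.13905564e-01  7.14541402e+02]
 [ 0.00000000e+00  0.00000000e+00  0.00000000e+00  1.00000000e+00]]
top 465.5899379000274 314.8536855402623 241.76556323337832 [[ 1.13664902e-02 -9.91657839e-01  1.28395998e-01  4.57845972e+02]
 [-9.99918096e-01 -1.20275850e-02 -4.37466659e-03 -2.16323719e+00]
 [ 5.88246620e-03 -1.28335757e-01 -9.91713331e-01  9.04931854e+02]
 [ 0.00000000e+00  0.00000000e+00  0.00000000e+00  1.00000000e+00]]
wrist 344.6669623159209 316.14971610119164 235.92516490833248 [[-1.73919929e-04 -9.72286715e-01 -2.33791604e-01  6.83826143e+01]
 [ 9.99999778e-01 -3.19518140e-04  5.84894196e-04  9.53880820e-01]
 [-6.43385515e-04 -2.33791450e-01  9.72286554e-01 -2.08441925e+02]
 [ 0.00000000e+00  0.00000000e+00  0.00000000e+00  1.00000000e+00]]
```

View pics/scene0.png

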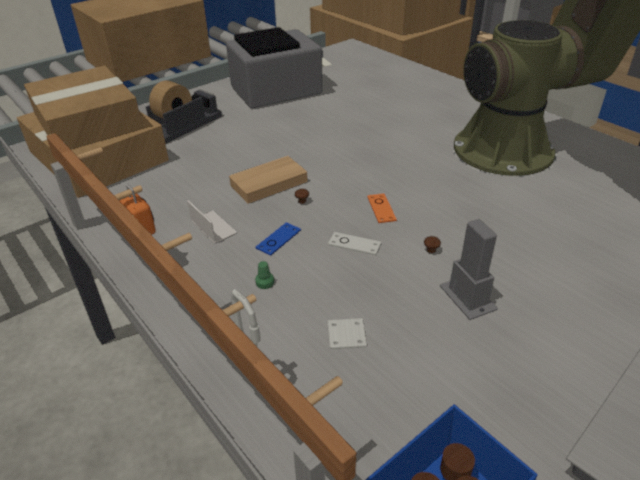

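View pics/top0.png

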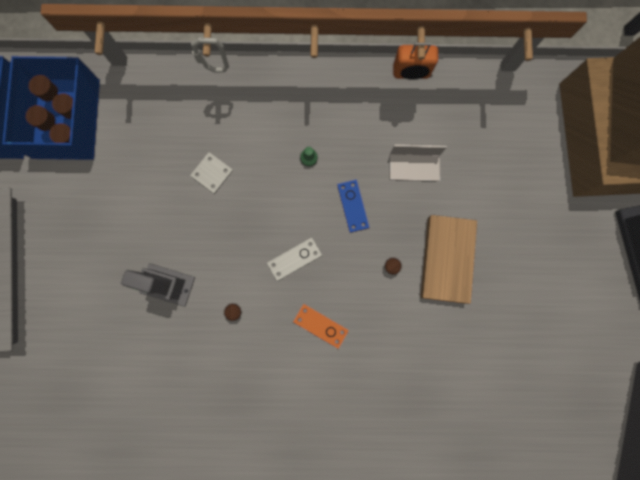

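View pics/wrist0.png

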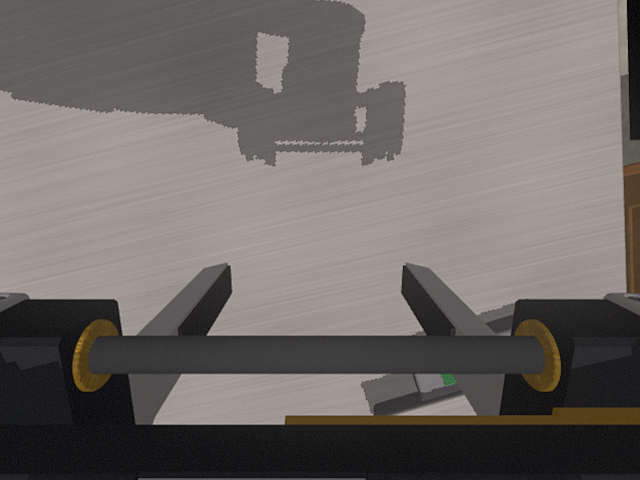

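The scene view shows the white ringed plate at (355,243), the block at (268,178) and the gauge in its holder at (475,265). In the top view the plate is at (294,259) with its ring at (304,253), the block at (450,259), the holder at (170,285), and the knobs at (392,266) and (233,312). The wrist view shows none of the parts I need.

```bash
cat > h.py <<'E'
import numpy as np, cv2
from cell import monitor, vision, order, manip
from scipy.spatial.transform import Rotation as R
def pose():
    s=monitor.read_state(); T=np.eye(4); T[:3,:3]=R.from_euler('xyz',s['eef_rot']).as_matrix(); T[:3,3]=s['eef_pos']; return T
def cam(n):
    T=pose(); c=vision.camera(n)
    c['T']=T@c['tool_from_camera'] if n=='wrist' else np.array(c['cam_to_world']); return c
def ray(c,uv,z):
    uv=np.atleast_2d(np.asarray(uv,float)); d=np.c_[(uv[:,0]-c['cx'])/c['fx'],(uv[:,1]-c['cy'])/c['fy'],np.ones(len(uv))]@c['T'][:3,:3].T
    o=c['T'][:3,3]; return o+d*((z-o[2])/d[:,2])[:,None]
def proj(c,p):
    p=np.atleast_2d(p); q=(p-c['T'][:3,3])@c['T'][:3,:3]; return np.c_[q[:,0]/q[:,2]*c['fx']+c['cx'],q[:,1]/q[:,2]*c['fy']+c['cy']]
def blob(mask,x0,y0,x1,y1):
    m=np.zeros_like(mask); m[y0:y1,x0:x1]=mask[y0:y1,x0:x1]
    cs,_=cv2.findContours(m,cv2.RETR_EXTERNAL,cv2.CHAIN_APPROX_NONE); return max(cs,key=cv2.contourArea)[:,0,:]
def rect(c,cont,z):
    p=ray(c,cont,z)[:,:2].astype(np.float32); (ctr,wh,_)=r=cv2.minAreaRect(p); b=cv2.boxPoints(r)
    e=[b[1]-b[0],b[2]-b[1]]; l=max(e,key=np.linalg.norm); a=np.arctan2(l[1],l[0]); return np.round(ctr,1),np.round(wh,1),round(float(np.degrees(a))%180,1),np.round(b,0).tolist()
E
cat > m1.py <<'E'
from h import *
for n,pl,bl,ring in (('top',(262,232,328,285),(415,208,485,310),(294,243,314,263)),('scene',(322,228,390,260),(222,150,315,205),(334,232,354,248))):
    c=cam(n); im=c['color']; hsv=cv2.cvtColor(im,cv2.COLOR_BGR2HSV)
    g=cv2.cvtColor(im,cv2.COLOR_BGR2GRAY)
    print(n, 'gray plate', g[pl[1]:pl[3],pl[0]:pl[2]].max(), np.median(g[pl[1]:pl[3],pl[0]:pl[2]]))
    m=cv2.inRange(g,150,255)
    print('plate',rect(c,blob(m,*pl),5))
    m=cv2.inRange(hsv,(8,70,60),(25,255,255)); print('block',rect(c,blob(m,*bl),30))
    big=cv2.resize(im[190:340,110:500] if n=='top' else im[140:340,200:520],None,fx=2,fy=2,interpolation=cv2.INTER_CUBIC); cv2.imwrite(f'pics/{n}1.png',big)
E
python3 m1.py
```

```text
top gray plate 184 124.0
plate (array([541.4,  33.7]), array([ 40. , 100.6]), 120.5, [[499.0, 67.0], [550.0, -20.0], [584.0, 1.0], [533.0, 87.0]])
block (array([ 542.6, -259.7]), array([ 94.3, 160.7]), 173.6, [[458.0, -298.0], [617.0, -315.0], [628.0, -222.0], [468.0, -204.0]])
scene gray plate 168 131.0
plate (array([538.7,  32.3]), array([39.8, 99.4]), 119.7, [[497.0, 66.0], [546.0, -21.0], [581.0, -1.0], [531.0, 85.0]])
block (array([ 551.2, -245. ]), array([125.3, 173.1]), 173.7, [[458.0, -298.0], [630.0, -317.0], [644.0, -192.0], [472.0, -173.0]])
```

View pics/top1.png

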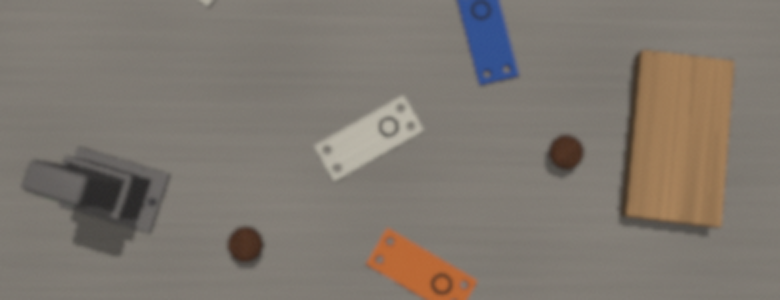

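View pics/scene1.png

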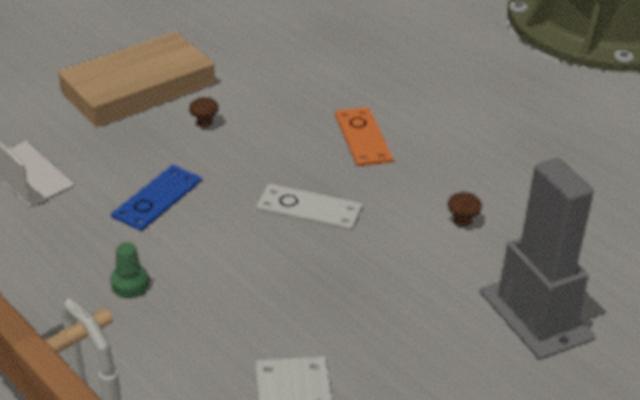

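```bash
cat > plan.py <<'E'
from h import *
import sys
# args: x y z jawangle(deg)
def plan(x,y,z,ang=None):
    T=pose(); Rm=T[:3,:3]
    d=Rm.T@(np.array([x,y,z])-T[:3,3])/10
    out="shift cm %s"%np.round(d,2)
    if ang is not None:
        a=np.radians(ang); Y=np.array([np.cos(a),np.sin(a),0])
        Z=np.array([0,0,-1.]); G=np.c_[np.cross(Y,Z),Y,Z]
        out+=" turn rotvec(tool) %s"%np.round(R.from_matrix(Rm.T@G).as_rotvec(),3)
    s=monitor.read_state(); print(out,'pos',np.round(T[:3,3],1),'q6',round(s['joints'][5],2),'t',round(s['clock'],2),'F',np.round(s['wrist_force'],1),'gap',round(s['finger_gap'],1))
if __name__=='__main__':
    plan(*map(float,sys.argv[1:]))
E
python3 plan.py 540 33 130 30.1
python3 - <<'E'
from h import *
c=cam('top')
print(ray(c,[[149,263.5],[194,277.5],[185,307]],0))
print(ray(c,[[138,281]],160))
E
```

```text
shift cm [-51.78 -39.31   4.57] turn rotvec(tool) [-0.     0.     0.813] pos [126.8 535.  175.5] q6 -0.07 t 0.25 F [-0.6 -0.1 -0.3] gap 94.1
[[528.49450714 315.76440786   0.        ]
 [502.35322964 227.20873549   0.        ]
 [445.57245752 241.95197678   0.        ]]
[[487.8825056  275.43900528 160.        ]]
```

```bash
python3 -m jog '[[-3.9,-2.96,0,0,0,0,100],[-3.9,-2.96,0,0,0,0,100],[-3.9,-2.96,0,0,0,0,100],[-3.9,-2.96,0,0,0,0,100],[-3.9,-2.96,0,0,0,0,100],[-3.9,-2.96,0,0,0,0,100],[-3.9,-2.96,0,0,0,0,100],[-3.9,-2.96,0,0,0,0,100]]' 
python3 -m jog '[[-3.9,-2.96,0,0,0,0,100],[-3.9,-2.96,0,0,0,0,100],[-3.9,-2.96,0,0,0,0,100],[-3.9,-2.96,0,0,0,0,100],[-3.9,-2.96,0,0,0,0,100],[0,0,0,0,0,0.135,100],[0,0,0,0,0,0.135,100],[0,0,0,0,0,0.135,100]]' 
python3 -m jog '[[0,0,0,0,0,0.135,100],[0,0,0,0,0,0.135,100],[0,0,0,0,0,0.135,100],[0,0,0,0,0,0,100],[0,0,0,0,0,0,100]]' 
python3 plan.py 540 33 130 30.1
python3 - <<'E'
from h import *
c=cam('wrist');cv2.imwrite('pics/w2.png',c['color'])
E
```

```text
clock: 1.1
eef_pos: [376.7, 231.0, 176.0]
eef_rot: [3.141, 0.0, 2.909]
wrist_force: [0.1, 1.2, -0.3]
finger_gap: 94.1
clock: 1.9
eef_pos: [531.5, 43.4, 175.5]
eef_rot: [-3.141, -0.0, 2.497]
wrist_force: [0.8, -0.1, -0.3]
finger_gap: 93.6
clock: 2.4
eef_pos: [531.4, 43.8, 175.7]
eef_rot: [-3.141, -0.0, 2.103]
wrist_force: [-0.3, -0.4, -0.6]
finger_gap: 94.2
shift cm [-1.36  0.2   4.57] turn rotvec(tool) [-0.    -0.     0.007] pos [531.4  43.8 175.7] q6 -0.52 t 2.4 F [-0.3 -0.4 -0.6] gap 94.2
```

View pics/w2.png

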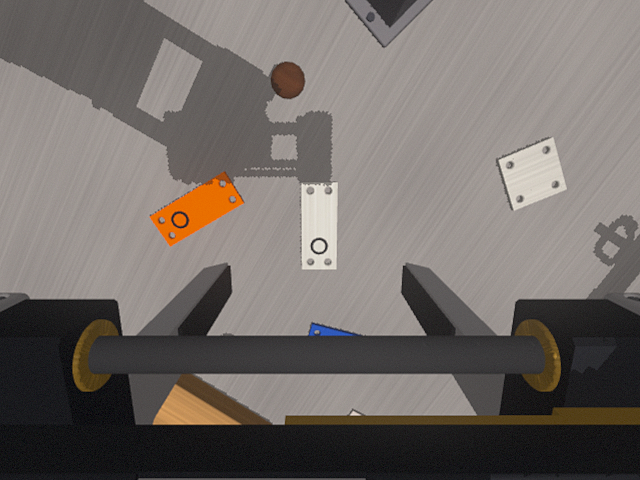

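The wrist view shows the plate between the jaws, spanning columns 301–337 and rows 183–269, with its ring at (319,246). The blue and orange look-alikes are clear of the fingers.

Run:
```python
from h import *
c=cam('wrist'); g=cv2.cvtColor(c['color'],cv2.COLOR_BGR2GRAY)
m=cv2.inRange(g,190,255); print(rect(c,blob(m,290,175,350,280),5)); print(ray(c,[[319,246]],5))
```

```text
(array([539.8,  35.8]), array([39.7, 98.6]), 120.6, [[498.0, 68.0], [548.0, -17.0], [582.0, 3.0], [532.0, 88.0]])
[[551.56318759  16.14773246   5.        ]]
```

```bash
python3 plan.py 540 35 2 30.5
```

```text
shift cm [-1.19  0.3  17.37] turn rotvec(tool) [-0.    -0.    -0.001] pos [531.4  43.8 175.7] q6 -0.52 t 2.5 F [ 0.4 -0.7 -0.8] gap 93.8
```

```bash
python3 -m jog '[[-1.2,0.3,3,0,0,0,75],[0,0,4,0,0,0,75],[0,0,4,0,0,0,75],[0,0,3,0,0,0,75],[0,0,1.5,0,0,0,75],[0,0,1,0,0,0,75],[0,0,0,0,0,0,75],[0,0,0,0,0,0,75]]' 30; python3 plan.py 540 35 2 30.5
```

```text
clock: 3.3
eef_pos: [540.6, 34.9, 11.5]
eef_rot: [3.141, 0.001, 2.099]
wrist_force: [0.4, 0.2, -0.1]
finger_gap: 70.5
shift cm [ 0.04 -0.05  0.95] turn rotvec(tool) [ 0.001  0.001 -0.004] pos [540.6  34.9  11.5] q6 -0.53 t 3.3 F [ 0.4  0.2 -0.1] gap 70.5
```

```bash
python3 -m jog '[[0,0,0.5,0,0,0,75],[0,0,0.45,0,0,0,75],[0,0,0,0,0,0,30],[0,0,0,0,0,0,30],[0,0,0,0,0,0,30],[0,0,0,0,0,0,30],[0,0,0,0,0,0,30],[0,0,0,0,0,0,30]]' 30; python3 -m jog '[[0,0,-0.5,0,0,0,30],[0,0,-1.5,0,0,0,30],[0,0,-2,0,0,0,30],[0,0,-2,0,0,0,30],[0,0,0,0,0,0,30],[0,0,0,0,0,0,30]]'
python3 - <<'E'
from h import *
c=cam('wrist');cv2.imwrite('pics/w3.png',c['color'])
E
```

```text
clock: 4.1
eef_pos: [540.1, 34.9, 1.3]
eef_rot: [3.142, 0.0, 2.099]
wrist_force: [-0.4, -0.0, -0.8]
finger_gap: 28.9
clock: 4.7
eef_pos: [540.1, 34.9, 61.1]
eef_rot: [3.141, 0.0, 2.099]
wrist_force: [-0.4, 0.1, 0.1]
finger_gap: 28.0
```

View pics/w3.png

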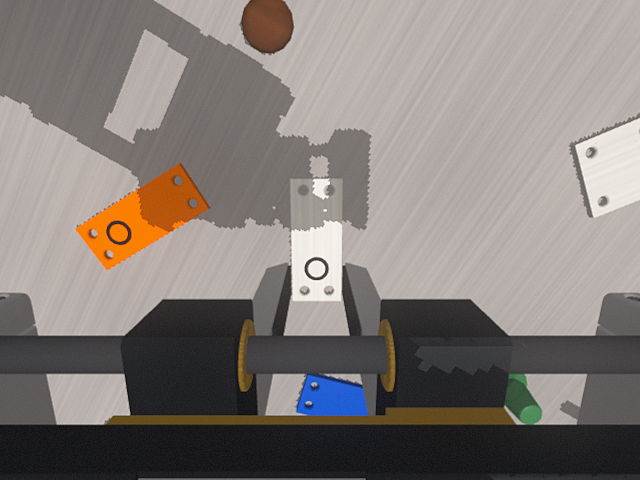

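The gripper closed to its commanded 28 mm without catching the plate. It still lies on the counter at about (316,240), so the tips sit higher when open than the TCP suggests. I'll re-measure, then find the counter by touch with the jaws just wider than the plate.

```bash
python3 -m jog '[[0,0,0,0,0,0,48],[0,0,0,0,0,0,48],[0,0,0,0,0,0,48],[0,0,0,0,0,0,48]]'
python3 - <<'E'
from h import *
c=cam('top'); g=cv2.cvtColor(c['color'],cv2.COLOR_BGR2GRAY)
c=cam('wrist'); im=c['color']; print(ray(c,[[291,179],[342,179],[342,301],[291,301],[316.5,268.5]],5).round(1))
cv2.imwrite('pics/w4.png',im)
c=cam('scene');cv2.imwrite('pics/s4.png',cv2.resize(c['color'][130:330,230:500],None,fx=2.9,fy=2.9,interpolation=cv2.INTER_CUBIC))
E
```

```text
clock: 5.15
eef_pos: [540.0, 34.9, 61.0]
eef_rot: [-3.141, -0.0, 2.099]
wrist_force: [0.5, -0.8, -0.5]
finger_gap: 44.7
[[498.5  68.3   5. ]
 [531.9  87.8   5. ]
 [583.7   2.5   5. ]
 [547.3 -18.7   5. ]
 [551.2  16.3   5. ]]
```

View pics/s4.png

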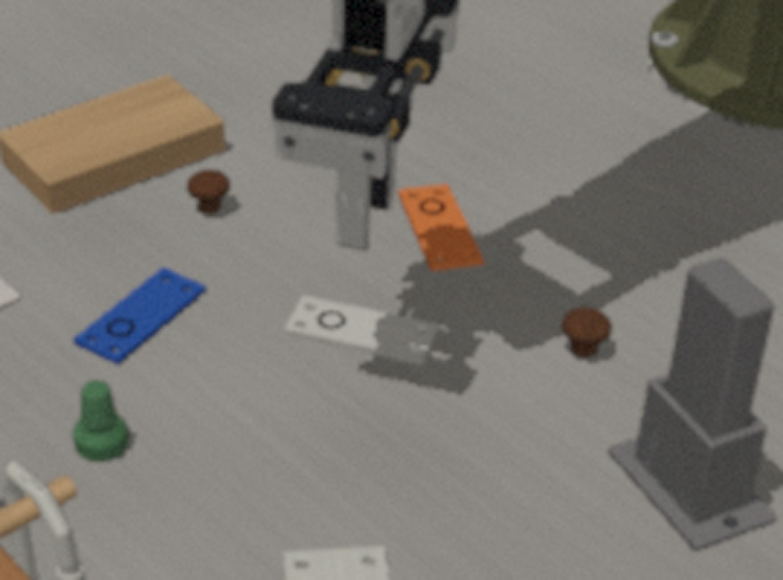

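View pics/w4.png

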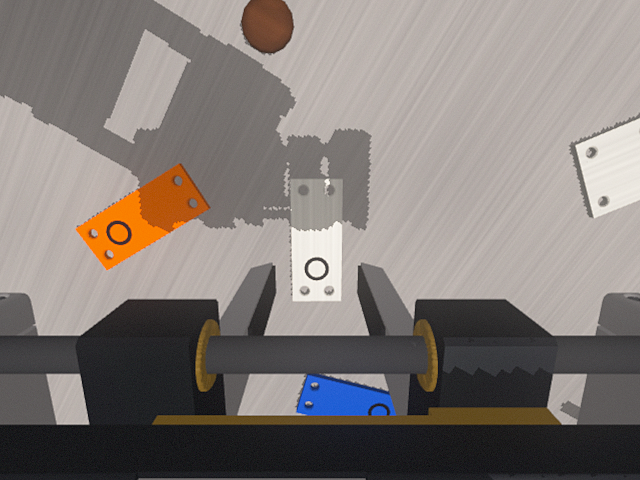

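The plate hasn't moved: its corners, and its ring at (551,16), agree with before. The scene view confirms that the fingers swing on linkages. Next I go down with the jaws at 52%, in small steps, watching the force.

```bash
python3 -m jog '[[0,0,2,0,0,0,52],[0,0,2,0,0,0,52],[0,0,1.6,0,0,0,52],[0,0,0.4,0,0,0,52],[0,0,0,0,0,0,52],[0,0,0,0,0,0,52]]'; for i in 1 2; do :; done
python3 -m jog '[[0,0,0.15,0,0,0,52],[0,0,0,0,0,0,52]]'
python3 -m jog '[[0,0,0.15,0,0,0,52],[0,0,0,0,0,0,52]]'
```

```text
clock: 5.9
eef_pos: [540.6, 34.9, 2.1]
eef_rot: [3.141, 0.001, 2.099]
wrist_force: [0.2, -0.1, -0.5]
finger_gap: 49.4
clock: 6.1
eef_pos: [540.3, 34.9, 0.2]
eef_rot: [3.141, 0.0, 2.099]
wrist_force: [-0.2, -1.1, 0.5]
finger_gap: 49.0
clock: 6.3
eef_pos: [540.0, 34.9, -1.8]
eef_rot: [-3.142, -0.0, 2.099]
wrist_force: [-0.9, 0.5, 0.2]
finger_gap: 49.0
```

```bash
python3 -m jog '[[0,0,0.15,0,0,0,52],[0,0,0,0,0,0,52]]'
python3 -m jog '[[0,0,0.15,0,0,0,52],[0,0,0,0,0,0,52]]'
```

```text
clock: 6.5
eef_pos: [539.9, 34.9, -3.4]
eef_rot: [-3.141, -0.0, 2.099]
wrist_force: [-0.5, -0.5, 0.1]
finger_gap: 49.1
clock: 6.7
eef_pos: [540.0, 34.9, -5.0]
eef_rot: [-3.141, -0.0, 2.099]
wrist_force: [-0.3, 0.0, 0.7]
finger_gap: 49.0
```

```bash
python3 -m jog '[[0,0,0.1,0,0,0,52],[0,0,0,0,0,0,52]]'
python3 -m jog '[[0,0,0.1,0,0,0,52],[0,0,0,0,0,0,52]]'
```

```text
clock: 6.9
eef_pos: [540.0, 34.9, -5.9]
eef_rot: [-3.141, -0.0, 2.099]
wrist_force: [0.1, 0.7, 0.8]
finger_gap: 48.6
clock: 7.1
eef_pos: [540.0, 34.9, -6.9]
eef_rot: [-3.141, -0.0, 2.099]
wrist_force: [-0.6, -0.2, 0.4]
finger_gap: 48.9
```

```bash
python3 -m jog '[[0,0,0.1,0,0,0,52],[0,0,0,0,0,0,52]]'
python3 -m jog '[[0,0,0.1,0,0,0,52],[0,0,0,0,0,0,52]]'
```

```text
clock: 7.3
eef_pos: [540.0, 34.9, -7.9]
eef_rot: [-3.141, -0.0, 2.099]
wrist_force: [0.1, 0.1, 0.6]
finger_gap: 49.0
clock: 7.5
eef_pos: [540.0, 34.9, -8.9]
eef_rot: [-3.141, -0.0, 2.099]
wrist_force: [-0.3, 0.1, 0.1]
finger_gap: 48.7
```

Run:
```python
from h import *
c=cam('scene');cv2.imwrite('pics/s5.png',cv2.resize(c['color'][180:280,300:420],None,fx=6,fy=6,interpolation=cv2.INTER_CUBIC))
c=cam('wrist');cv2.imwrite('pics/w5.png',c['color'])
```

```text
(no output)
```

View pics/s5.png

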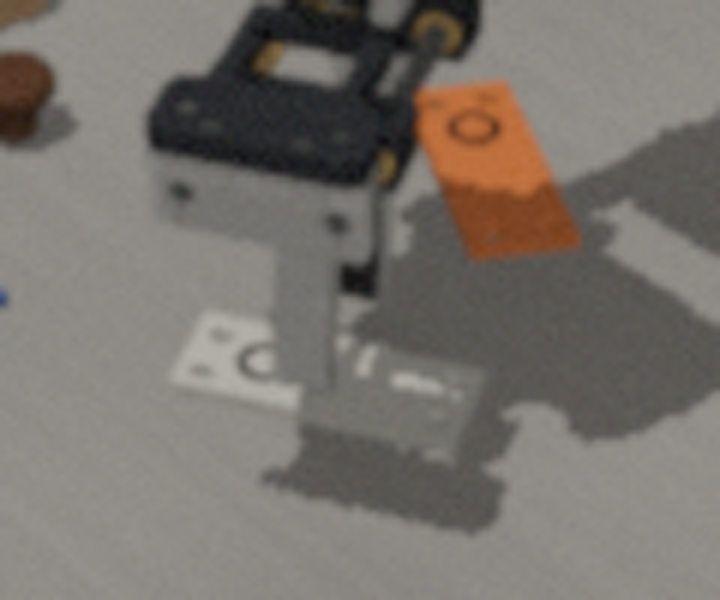

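View pics/w5.png

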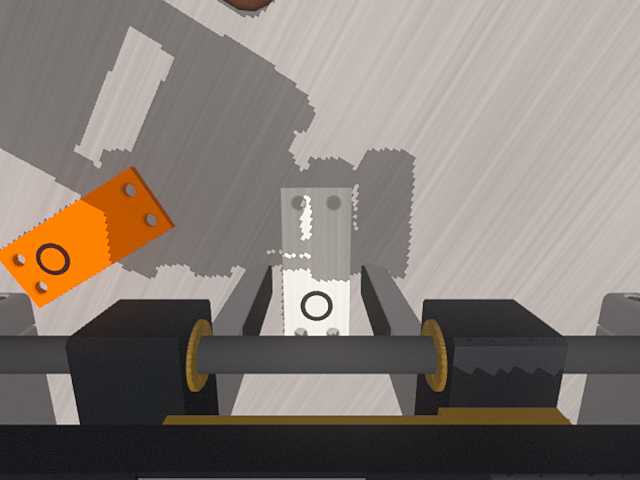

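Run:
```python
from h import *
c=cam('scene')
u=np.array([np.cos(np.radians(30.5)),np.sin(np.radians(30.5))]); v=np.array([u[1],-u[0]])
for z in (0,5,10,15,20,25):
    for s in (-8,8):
        p=np.r_[np.array([540,34.9])+u*(24.5+12.5)+s*v,z]; print(z,s,((proj(c,p)[0]-[300,180])*6).round(0))
```

```text
0 -8 [315. 462.]
0 8 [269. 451.]
5 -8 [316. 450.]
5 8 [269. 440.]
10 -8 [316. 439.]
10 8 [269. 428.]
15 -8 [316. 427.]
15 8 [269. 417.]
20 -8 [317. 415.]
20 8 [270. 405.]
25 -8 [317. 403.]
25 8 [270. 393.]
```

Wrist and scene views agree that the fingertips are well above the counter, about 25–30 mm behind the reported TCP. The wrist view shows the tip corner at (272,266), which puts it at tool z ≈ -27. I'll keep descending by touch.

```bash
python3 -m jog '[[0,0,0.15,0,0,0,52],[0,0,0.15,0,0,0,52],[0,0,0.15,0,0,0,52],[0,0,0,0,0,0,52]]'
python3 -m jog '[[0,0,0.15,0,0,0,52],[0,0,0.15,0,0,0,52],[0,0,0,0,0,0,52]]'
python3 -m jog '[[0,0,0.1,0,0,0,52],[0,0,0.1,0,0,0,52],[0,0,0,0,0,0,52]]'
```

```text
clock: 8.05
eef_pos: [539.9, 34.9, -13.5]
eef_rot: [-3.141, -0.0, 2.099]
wrist_force: [-0.5, -0.0, -0.2]
finger_gap: 48.9
clock: 8.35
eef_pos: [539.9, 34.9, -16.5]
eef_rot: [-3.141, -0.0, 2.099]
wrist_force: [-0.3, -0.2, 1.2]
finger_gap: 48.6
clock: 8.65
eef_pos: [540.0, 34.9, -18.4]
eef_rot: [-3.141, -0.0, 2.099]
wrist_force: [0.4, -0.5, -0.5]
finger_gap: 49.1
```

```bash
python3 -m jog '[[0,0,0.1,0,0,0,52],[0,0,0.1,0,0,0,52],[0,0,0,0,0,0,52]]'
python3 -m jog '[[0,0,0.1,0,0,0,52],[0,0,0,0,0,0,52]]'
python3 -m jog '[[0,0,0.1,0,0,0,52],[0,0,0,0,0,0,52]]'
```

```text
clock: 8.95
eef_pos: [540.0, 34.9, -20.4]
eef_rot: [-3.141, -0.0, 2.099]
wrist_force: [-0.4, -0.5, 0.4]
finger_gap: 48.8
clock: 9.15
eef_pos: [540.0, 34.9, -21.4]
eef_rot: [-3.142, -0.0, 2.099]
wrist_force: [-1.2, -0.1, -0.6]
finger_gap: 48.9
clock: 9.35
eef_pos: [540.0, 34.9, -22.4]
eef_rot: [-3.141, -0.0, 2.099]
wrist_force: [0.1, -0.8, 0.4]
finger_gap: 49.1
```

Run:
```python
from h import *
c=cam('scene');cv2.imwrite('pics/s6.png',cv2.resize(c['color'][180:280,300:420],None,fx=6,fy=6,interpolation=cv2.INTER_CUBIC))
```

```text
(no output)
```

View pics/s6.png

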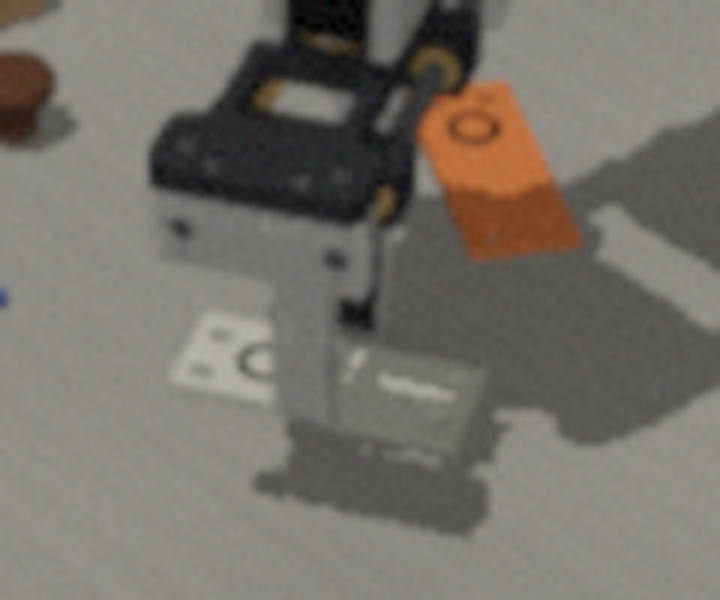

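```bash
python3 -m jog '[[0,0,0.1,0,0,0,52],[0,0,0,0,0,0,52]]'
python3 -m jog '[[0,0,0.1,0,0,0,52],[0,0,0,0,0,0,52]]'
python3 -m jog '[[0,0,0.1,0,0,0,52],[0,0,0,0,0,0,52]]'
```

```text
clock: 9.6
eef_pos: [540.0, 34.9, -23.4]
eef_rot: [-3.141, -0.0, 2.099]
wrist_force: [-0.9, -0.5, 0.1]
finger_gap: 49.1
clock: 9.8
eef_pos: [540.0, 34.9, -24.4]
eef_rot: [-3.141, -0.0, 2.099]
wrist_force: [-0.5, -0.6, -0.4]
finger_gap: 48.7
clock: 10.0
eef_pos: [540.0, 34.9, -25.4]
eef_rot: [-3.141, -0.0, 2.099]
wrist_force: [-0.4, 0.3, -0.2]
finger_gap: 48.7
```

```bash
python3 -m jog '[[0,0,0.1,0,0,0,52],[0,0,0,0,0,0,52]]'
python3 -m jog '[[0,0,0.1,0,0,0,52],[0,0,0,0,0,0,52]]'
python3 - <<'E'
from h import *
c=cam('wrist');cv2.imwrite('pics/w6.png',c['color'][150:400,150:490].repeat(2,0).repeat(2,1))
E
```

```text
clock: 10.2
eef_pos: [540.0, 34.9, -26.4]
eef_rot: [-3.141, -0.0, 2.099]
wrist_force: [0.1, -0.1, 0.5]
finger_gap: 48.9
clock: 10.4
eef_pos: [540.0, 34.9, -27.4]
eef_rot: [-3.142, -0.0, 2.099]
wrist_force: [-0.4, 0.5, 0.2]
finger_gap: 48.9
```

View pics/w6.png

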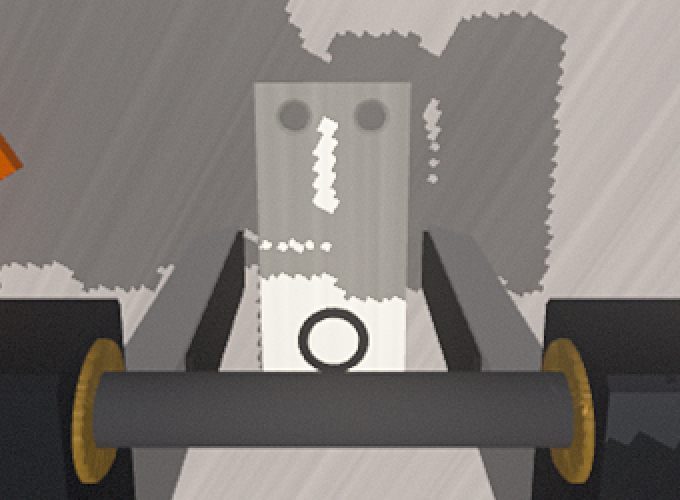

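In the wrist view, the jaw tips span 183 px where the plate's 40 mm spans 151 px. That puts the tips about 1–2 mm below the plate's top face, so the counter should be 2–3 mm further down.

```bash
python3 -m jog '[[0,0,0.1,0,0,0,52],[0,0,0,0,0,0,52]]'
python3 -m jog '[[0,0,0.05,0,0,0,52],[0,0,0,0,0,0,52]]'
python3 -m jog '[[0,0,0.05,0,0,0,52],[0,0,0,0,0,0,52]]'
```

```text
clock: 10.65
eef_pos: [540.0, 34.9, -28.4]
eef_rot: [-3.141, -0.0, 2.099]
wrist_force: [-0.4, -1.4, -0.5]
finger_gap: 48.8
clock: 10.85
eef_pos: [540.0, 34.9, -28.8]
eef_rot: [-3.141, -0.0, 2.099]
wrist_force: [0.4, -0.3, 0.0]
finger_gap: 49.0
clock: 11.05
eef_pos: [540.0, 34.9, -29.3]
eef_rot: [-3.142, -0.0, 2.099]
wrist_force: [-0.1, 0.3, -0.9]
finger_gap: 49.1
```

Try closing here.

```bash
python3 -m jog '[[0,0,0,0,0,0,35],[0,0,0,0,0,0,35],[0,0,0,0,0,0,35],[0,0,0,0,0,0,35]]' 30
```

```text
clock: 11.45
eef_pos: [540.1, 34.9, -29.2]
eef_rot: [3.142, 0.0, 2.099]
wrist_force: [-0.2, 0.0, -1.2]
finger_gap: 39.5
```

The jaws stopped on the plate at 39.5 mm, so it is gripped with the reported TCP 29.2 mm below its underside. Lifting to check.

```bash
python3 -m jog '[[0,0,-0.5,0,0,0,30],[0,0,-2,0,0,0,30],[0,0,-3,0,0,0,30],[0,0,-4,0,0,0,30],[0,0,-2.5,0,0,0,30],[0,0,0,0,0,0,30],[0,0,0,0,0,0,30]]'
python3 - <<'E'
from h import *
c=cam('wrist');cv2.imwrite('pics/w7.png',c['color'])
c=cam('scene');cv2.imwrite('pics/s7.png',c['color'])
E
python3 plan.py 542.4 -261.9 91 83.6
```

```text
clock: 12.15
eef_pos: [539.9, 34.9, 90.5]
eef_rot: [3.142, 0.0, 2.099]
wrist_force: [-0.6, 0.1, -2.1]
finger_gap: 39.5
shift cm [-25.8  -14.68  -0.17] turn rotvec(tool) [-0.001 -0.002 -0.931] pos [539.3  34.9  89.3] q6 -0.53 t 12.25 F [-0.5 -0.  -1.5] gap 39.4
```

View pics/w7.png

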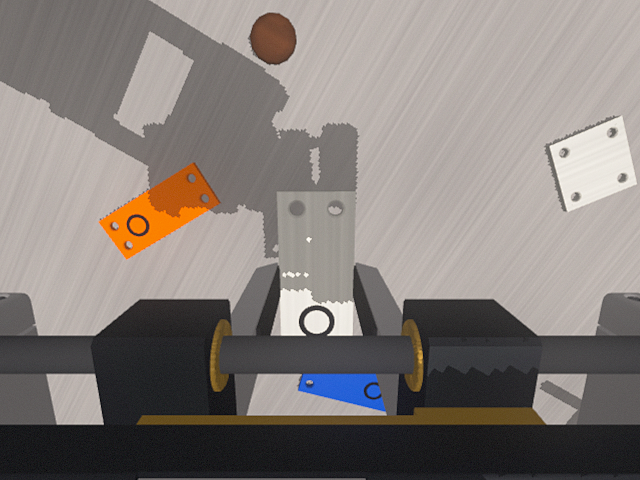

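View pics/s7.png

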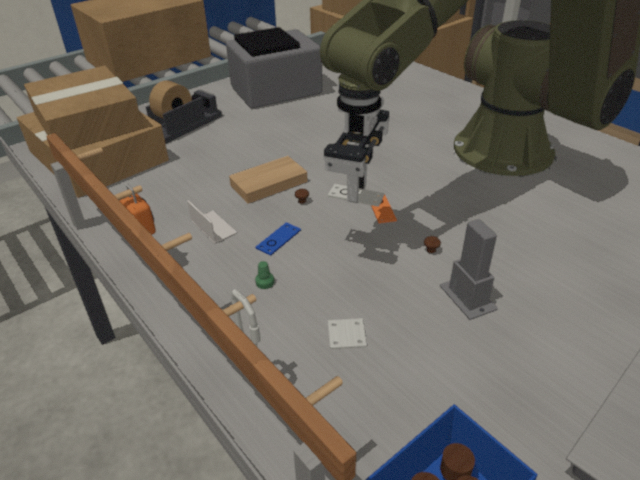

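The plate is held level in the jaws, with its ring at (316,321) in the wrist view. Nothing else has moved. Carrying it over the block.

```bash
python3 -m jog '[[-4.3,-2.45,0,0,0,0,30],[-4.3,-2.45,0,0,0,0,30],[-4.3,-2.45,0,0,0,0,30],[-4.3,-2.45,0,0,0,0,30],[-4.3,-2.45,0,0,0,0,30],[-4.3,-2.45,0,0,0,0,30],[0,0,0,0,0,-0.133,30],[0,0,0,0,0,-0.133,30]]'
python3 -m jog '[[0,0,0,0,0,-0.133,30],[0,0,0,0,0,-0.133,30],[0,0,0,0,0,-0.133,30],[0,0,0,0,0,-0.133,30],[0,0,0,0,0,-0.133,30],[0,0,0,0,0,0,30],[0,0,0,0,0,0,30]]'
python3 plan.py 542.4 -261.9 91 83.6
python3 - <<'E'
from h import *
c=cam('wrist');cv2.imwrite('pics/w8.png',c['color'])
E
```

```text
clock: 13.05
eef_pos: [542.0, -263.2, 88.6]
eef_rot: [-3.141, -0.003, 2.368]
wrist_force: [-0.5, 0.5, -0.9]
finger_gap: 39.2
clock: 13.75
eef_pos: [542.7, -261.8, 89.7]
eef_rot: [3.141, -0.002, 3.026]
wrist_force: [0.0, -0.1, -1.3]
finger_gap: 39.4
shift cm [ 0.03 -0.01 -0.13] turn rotvec(tool) [ 0.001 -0.002 -0.004] pos [ 542.7 -261.8   89.7] q6 -1.97 t 13.75 F [ 0.  -0.1 -1.3] gap 39.4
```

View pics/w8.png

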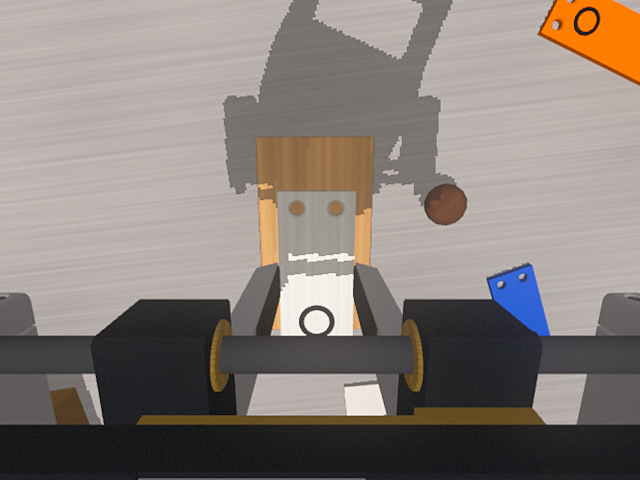

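Run:
```python
from h import *
c=cam('wrist')
p=ray(c,[[257,136.5],[374,136.5]],30)[:,:2]; print(p, np.linalg.norm(p[1]-p[0]))
e=p.mean(0); a=np.radians(-6.4); print('centre',e+80*np.array([np.cos(a),np.sin(a)]), 'edge angle',np.degrees(np.arctan2(*(p[1]-p[0])[::-1])))
```

```text
[[ 457.99451452 -295.34837304]
 [ 468.11271096 -208.2756958 ]] 87.65859354307116
centre [ 542.55504627 -260.729549  ] edge angle 83.37172723759869
```

The block's near edge, at (257,136) to (374,136), gives a centre of (542.6,-260.7). That agrees with the top view to about 1 mm, so I'm lowering.

```bash
python3 -m jog '[[0,0.05,2,0,0,0,30],[0,0,2.5,0,0,0,30],[0,0,2,0,0,0,30],[0,0,1.2,0,0,0,30],[0,0,0.6,0,0,0,30],[0,0,0,0,0,0,30],[0,0,0,0,0,0,30]]'
python3 -m jog '[[0,0,0.2,0,0,0,30],[0,0,0.2,0,0,0,30],[0,0,0,0,0,0,30],[0,0,0,0,0,0,30]]'
```

```text
clock: 14.55
eef_pos: [543.6, -261.8, 8.6]
eef_rot: [-3.141, 0.001, 3.029]
wrist_force: [-0.5, -0.5, -1.4]
finger_gap: 39.3
clock: 14.95
eef_pos: [543.2, -261.5, 3.9]
eef_rot: [-3.142, 0.0, 3.03]
wrist_force: [-0.2, -0.1, -0.6]
finger_gap: 39.2
```

```bash
python3 -m jog '[[0,0,0.15,0,0,0,30],[0,0,0,0,0,0,30],[0,0,0,0,0,0,30]]'
python3 -m jog '[[0,0,0.1,0,0,0,30],[0,0,0,0,0,0,30],[0,0,0,0,0,0,30]]'
```

```text
clock: 15.25
eef_pos: [543.1, -261.5, 2.2]
eef_rot: [3.142, -0.0, 3.03]
wrist_force: [0.1, -0.7, -1.6]
finger_gap: 39.4
clock: 15.55
eef_pos: [543.1, -261.5, 1.2]
eef_rot: [-3.142, -0.0, 3.03]
wrist_force: [-0.0, -0.1, -1.3]
finger_gap: 39.3
```

```bash
python3 -m jog '[[0,0,0.05,0,0,0,30],[0,0,0,0,0,0,30],[0,0,0,0,0,0,30]]'
python3 -m jog '[[0,0,0.05,0,0,0,30],[0,0,0,0,0,0,30],[0,0,0,0,0,0,30]]'
```

```text
clock: 15.85
eef_pos: [543.2, -261.5, 0.8]
eef_rot: [-3.142, 0.0, 3.03]
wrist_force: [-0.4, 0.3, -1.6]
finger_gap: 39.4
clock: 16.15
eef_pos: [543.2, -261.6, 0.8]
eef_rot: [-3.141, 0.0, 3.03]
wrist_force: [-3.3, 1.4, 5.9]
finger_gap: 39.3
```

Contact with the block came at TCP 0.8 (force +5.9 N), as predicted. Releasing.

```bash
python3 -m jog '[[0,0,-0.03,0,0,0,50],[0,0,0,0,0,0,55],[0,0,0,0,0,0,55],[0,0,0,0,0,0,55],[0,0,-0.5,0,0,0,55],[0,0,-2,0,0,0,55],[0,0,-4,0,0,0,55],[0,0,-4.5,0,0,0,80]]'
python3 -m jog '[[0,0,-4.5,0,0,0,100],[0,0,-2,0,0,0,100],[0,0,0,0,0,0,100],[0,0,0,0,0,0,100]]'
python3 - <<'E'
from h import *
c=cam('wrist');cv2.imwrite('pics/w9.png',c['color'])
c=cam('top');cv2.imwrite('pics/t9.png',c['color'])
E
python3 plan.py 542.4 -261.9 91 83.6
```

```text
clock: 16.95
eef_pos: [542.4, -261.1, 111.1]
eef_rot: [3.141, -0.002, 3.03]
wrist_force: [0.6, -0.7, -0.1]
finger_gap: 56.8
clock: 17.35
eef_pos: [542.9, -261.4, 175.0]
eef_rot: [3.141, -0.0, 3.03]
wrist_force: [-0.0, -0.2, -0.6]
finger_gap: 88.4
shift cm [-0.02 -0.08  8.29] turn rotvec(tool) [ 0.001 -0.002 -0.   ] pos [ 542.5 -261.2  173.9] q6 -1.97 t 17.45 F [-0.1 -0.3 -0.3] gap 93.5
```

View pics/w9.png

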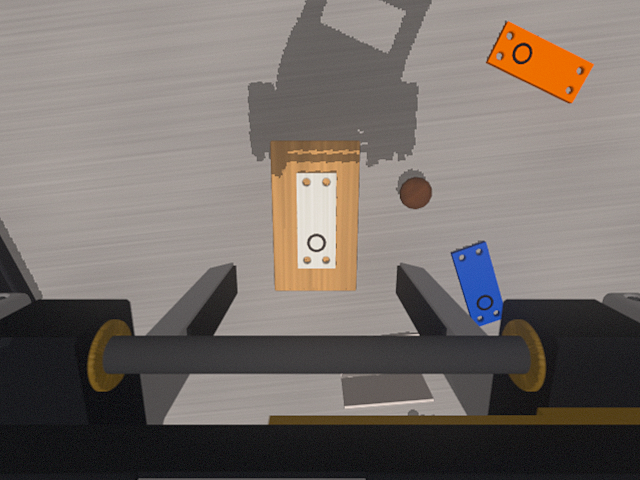

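View pics/t9.png

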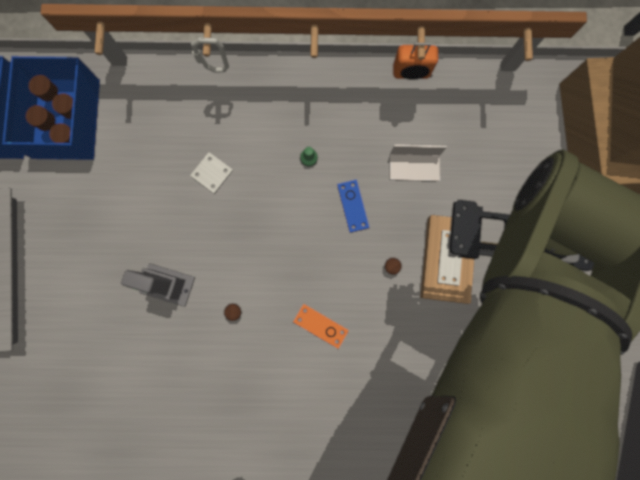

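The plate lies centred on the block, with its ring at (316,242) in the wrist view. Next I measure the ring, then go to the gauge.

```bash
python3 - <<'E'
from h import *
c=cam('wrist'); g=cv2.cvtColor(c['color'],cv2.COLOR_BGR2GRAY)
m=cv2.inRange(g,0,110); cont=blob(m,303,228,330,256); (u,v),r=cv2.minEnclosingCircle(cont.astype(np.float32)); print(u,v,r, ray(c,[[u,v]],35), r*2*0.62)
hsv=cv2.cvtColor(c['color'],cv2.COLOR_BGR2HSV)
m=cv2.inRange(g,185,255); cv2.imwrite('pics/m.png',m); print(rect(c,blob(m,290,165,345,275),35))
E
python3 plan.py 487 279 200 72.7
```

```text
315.7469177246094 243.45062255859375 8.984061241149902 [[ 565.48072143 -262.77175438   35.        ]] 11.140235939025878
(array([ 543.9, -260.4]), array([40.3, 99.6]), 174.0, [[492.0, -275.0], [591.0, -286.0], [596.0, -246.0], [497.0, -235.0]])
shift cm [11.56 53.07 -2.52] turn rotvec(tool) [ 0.001 -0.003  0.19 ] pos [ 542.6 -261.2  173.9] q6 -1.97 t 17.5 F [-0.4  0.4 -0.4] gap 93.8
```

```bash
python3 -m jog '[[0,0,-2.6,0,0,0.095,100],[0,0,0,0,0,0.095,100],[0,0,0,0,0,0,100]]'
python3 plan.py 487 279 200 72.7
```

```text
clock: 17.8
eef_pos: [543.0, -261.5, 200.9]
eef_rot: [3.141, -0.001, 2.838]
wrist_force: [-0.9, 0.3, 0.2]
finger_gap: 94.0
shift cm [21.49 49.91  0.12] turn rotvec(tool) [ 0.    -0.001 -0.001] pos [ 543.  -261.5  200.9] q6 -1.78 t 17.8 F [-0.9  0.3  0.2] gap 94.0
```

```bash
python3 -m jog '[[1.95,4.53,0,0,0,0,100],[1.95,4.53,0,0,0,0,100],[1.95,4.53,0,0,0,0,100],[1.95,4.53,0,0,0,0,100],[1.95,4.53,0,0,0,0,100],[1.95,4.53,0,0,0,0,100],[1.95,4.53,0,0,0,0,100],[1.95,4.53,0,0,0,0,100]]'
python3 -m jog '[[1.95,4.53,0,0,0,0,100],[1.95,4.53,0,0,0,0,100],[1.95,4.53,0,0,0,0,100],[0,0,0,0,0,0,100],[0,0,0,0,0,0,100]]'
python3 plan.py 487 279 200 72.7
python3 - <<'E'
from h import *
c=cam('wrist');cv2.imwrite('pics/w10.png',c['color'])
E
```

```text
clock: 18.6
eef_pos: [500.9, 132.7, 200.5]
eef_rot: [-3.141, -0.002, 2.843]
wrist_force: [0.5, -0.4, 0.8]
finger_gap: 93.6
clock: 19.1
eef_pos: [485.7, 278.4, 200.1]
eef_rot: [-3.14, -0.002, 2.844]
wrist_force: [-0.5, -0.0, 0.3]
finger_gap: 94.0
shift cm [-0.1   0.09  0.01] turn rotvec(tool) [-0.002 -0.002  0.004] pos [485.7 278.4 200.1] q6 -0.82 t 19.1 F [-0.5 -0.   0.3] gap 94.0
```

View pics/w10.png

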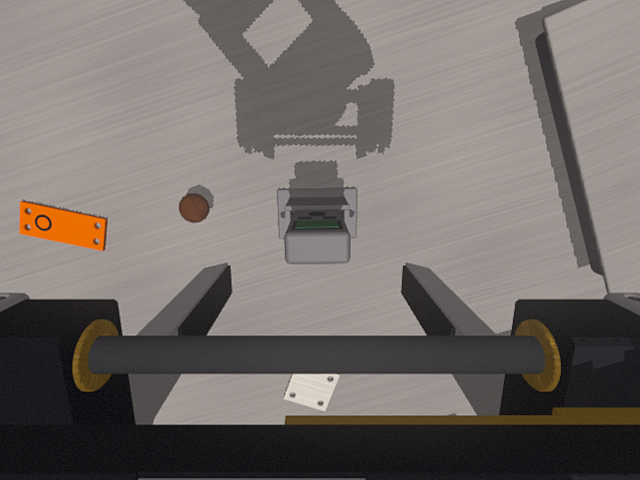

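The wrist view shows the gauge's top at columns 285–350, rows 232–264, with its green display facing tool +x. The foot's front corners are at (278,188) and (355,188).

Run:
```python
from h import *
c=cam('wrist'); T=c['T']
cv2.imwrite('pics/w11.png',cv2.resize(c['color'][170:280,250:390],None,fx=5,fy=5,interpolation=cv2.INTER_CUBIC))
for nm,px,z in (('top',[[285,232],[350,232],[350,264],[285,264]],160),('foot',[[277.5,188],[355.5,188]],6)):
    p=ray(c,px,z); print(nm,p.mean(0).round(1),[round(float(np.linalg.norm(p[i]-p[i-1])),1) for i in range(1,len(p))]); 
    d=p[1]-p[0]; print('ang',np.degrees(np.arctan2(d[1],d[0])), (p-T[:3,3])@T[:3,:3][:,:2])
```

```text
top [487.5 279.2 160. ] [48.2, 24.9, 49.3]
ang 72.82500886019899 [[-23.08201179  -2.90855629]
 [ 25.07959247  -2.90814507]
 [ 25.64754961  21.27163034]
 [-23.60480693  21.27470632]]
foot [458.7 287.3   6. ] [90.8]
ang 72.81955177886051 [[-44.97956876 -55.7741031 ]
 [ 45.78733214 -55.76492025]]
```

View pics/w11.png

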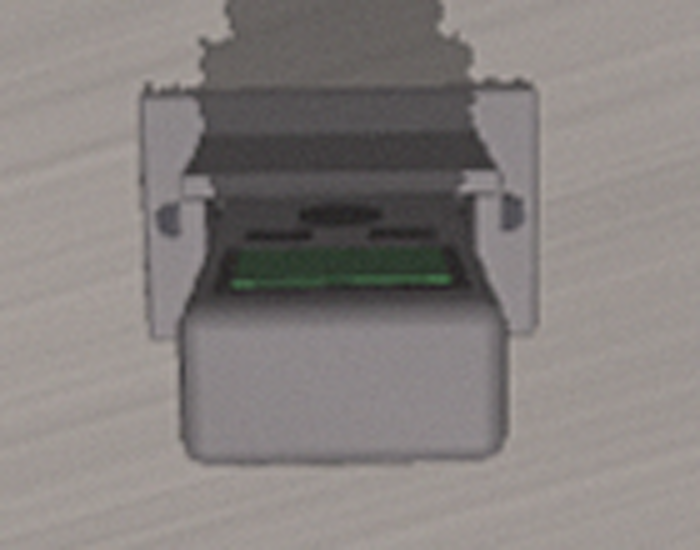

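Gauge top centre (487.5,279.2) and foot centre (487.4,278.5) agree, and the yaw is 72.8°. Descending around the case.

```bash
python3 plan.py 487.4 278.9 66 72.8
python3 -m jog '[[-0.15,0.1,0,0,0,0,85],[0,0,2,0,0,0,85],[0,0,3,0,0,0,85],[0,0,3,0,0,0,85],[0,0,3,0,0,0,85],[0,0,1.5,0,0,0,85],[0,0,0.9,0,0,0,85],[0,0,0,0,0,0,85]]'; python3 plan.py 487.4 278.9 66 72.8
python3 - <<'E'
from h import *
c=cam('wrist');cv2.imwrite('pics/w12.png',c['color'])
E
```

```text
shift cm [-0.05  0.22 13.49] turn rotvec(tool) [-0.001 -0.001 -0.001] pos [486.5 277.  200.9] q6 -0.82 t 19.2 F [-0.7 -0.2  0.1] gap 94.1
clock: 20.0
eef_pos: [488.2, 277.7, 66.9]
eef_rot: [-3.141, -0.001, 2.839]
wrist_force: [0.2, 0.3, 0.8]
finger_gap: 80.0
shift cm [0.11 0.09 0.09] turn rotvec(tool) [-0.001 -0.001 -0.002] pos [488.2 277.7  66.9] q6 -0.82 t 20.0 F [0.2 0.3 0.8] gap 80.0
```

View pics/w12.png

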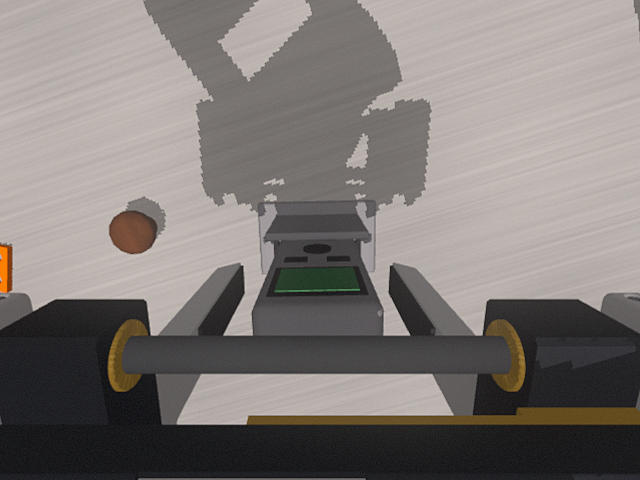

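The gauge stands between the jaws with room on both sides. Making a small correction and gripping.

```bash
python3 -m jog '[[0.08,0.1,0,0,0,0,70],[0,0,0,0,0,0,60],[0,0,0,0,0,0,40],[0,0,0,0,0,0,40],[0,0,0,0,0,0,40],[0,0,0,0,0,0,40]]' 40; python3 plan.py 487.4 278.9 66 72.8
python3 -m jog '[[0,0,-1,0,0,0,40],[0,0,-2,0,0,0,40],[0,0,-3,0,0,0,40],[0,0,-4,0,0,0,40],[0,0,-3,0,0,0,40],[0,0,0,0,0,0,40],[0,0,0,0,0,0,40]]'
python3 plan.py 565.6 -262.7 0
python3 - <<'E'
from h import *
for n in ('wrist','scene','top'):
  c=cam(n);cv2.imwrite(f'pics/{n}13.png',c['color'])
E
```

```text
clock: 20.65
eef_pos: [487.9, 279.7, 67.9]
eef_rot: [3.141, 0.0, 2.84]
wrist_force: [-1.1, -0.5, 4.7]
finger_gap: 49.9
shift cm [ 0.02 -0.09  0.19] turn rotvec(tool) [ 0.     0.    -0.002] pos [487.9 279.7  67.9] q6 -0.81 t 20.65 F [-1.1 -0.5  4.7] gap 49.9
clock: 21.35
eef_pos: [487.5, 279.6, 197.3]
eef_rot: [-3.142, -0.0, 2.84]
wrist_force: [-0.3, -0.0, -3.1]
finger_gap: 50.0
shift cm [-23.58 -49.46  19.73] pos [487.5 279.6 197.3] q6 -0.81 t 21.35 F [-0.3 -0.  -3.1] gap 50.0
```

View pics/scene13.png

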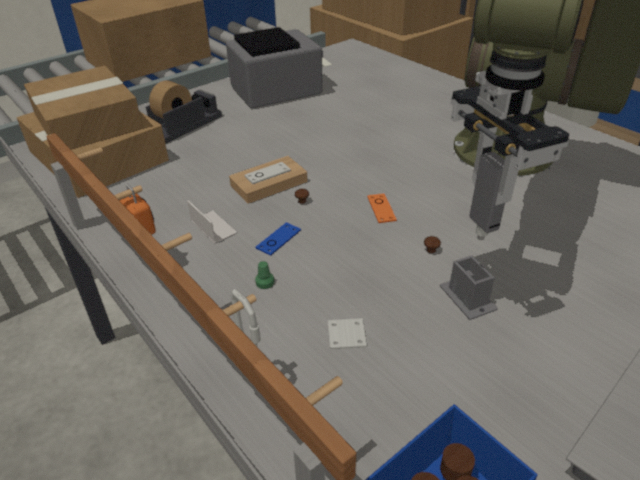

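View pics/wrist13.png

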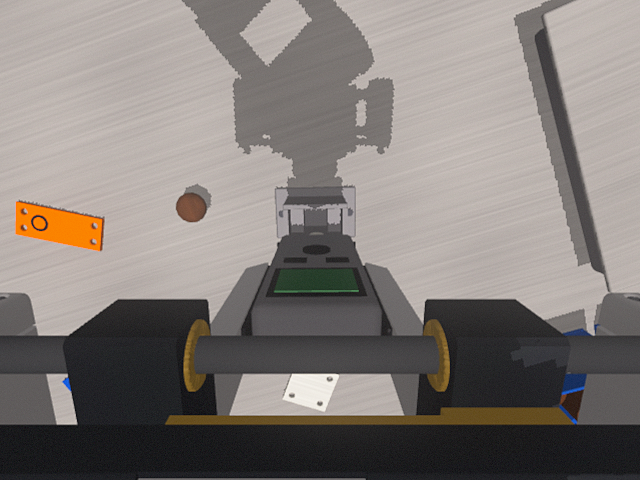

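The gauge is out of the holder and held, with its tip hanging at about (480,235) in the scene view. The plate is on the block at (267,173) and the bystanders are untouched. Carrying the gauge over.

```bash
python3 -m jog '[[-1,-2,0,0,0,0,40],[-2,-4.2,0,0,0,0,40],[-2,-4.2,0,0,0,0,40],[-2,-4.2,0,0,0,0,40],[-2,-4.2,0,0,0,0,40],[-2,-4.2,0,0,0,0,40],[-2,-4.2,0,0,0,0,40],[-2,-4.2,0,0,0,0,40]]'
python3 -m jog '[[-2,-4.2,0,0,0,0,40],[-2,-4.2,0,0,0,0,40],[-2,-4.2,0,0,0,0,40],[-2,-4.2,0,0,0,0,40],[-1,-2,0,0,0,0,40],[0,0,0,0,0,0,40],[0,0,0,0,0,0,40]]'
python3 plan.py 565.6 -262.7 110 72.8
```

```text
clock: 22.3
eef_pos: [537.1, -66.5, 196.5]
eef_rot: [-3.141, -0.002, 2.84]
wrist_force: [1.3, 0.2, -3.4]
finger_gap: 49.7
clock: 23.0
eef_pos: [567.2, -270.7, 196.2]
eef_rot: [3.141, -0.002, 2.839]
wrist_force: [-0.3, -0.1, -2.5]
finger_gap: 49.7
shift cm [0.38 0.71 8.62] turn rotvec(tool) [ 0.001 -0.002 -0.002] pos [ 567.2 -270.7  196.2] q6 -1.77 t 23.0 F [-0.3 -0.1 -2.5] gap 49.7
```

```bash
python3 -m jog '[[0.38,0.7,0,0,0,0,40],[0,0,3,0,0,0,40],[0,0,3,0,0,0,40],[0,0,2,0,0,0,40],[0,0,0.8,0,0,0,40],[0,0,0,0,0,0,40],[0,0,0,0,0,0,40]]'
python3 plan.py 565.6 -262.7 110 72.8
python3 - <<'E'
from h import *
for n,(x0,y0,x1,y1) in dict(wrist=(190,150,440,400),scene=(210,90,330,200),top=(380,180,520,320)).items():
  c=cam(n);cv2.imwrite(f'pics/{n}14.png',cv2.resize(c['color'][y0:y1,x0:x1],None,fx=600/(y1-y0),fy=600/(y1-y0),interpolation=cv2.INTER_CUBIC)); print(n,proj(c,[565.6,-262.7,35]))
E
```

```text
clock: 23.7
eef_pos: [566.7, -262.8, 110.9]
eef_rot: [-3.141, 0.002, 2.84]
wrist_force: [-0.0, -0.7, -2.2]
finger_gap: 49.9
shift cm [ 0.1  -0.03  0.09] turn rotvec(tool) [-0.     0.002 -0.001] pos [ 566.7 -262.8  110.9] q6 -1.76 t 23.7 F [-0.  -0.7 -2.2] gap 49.9
wrist [[314.61624275 234.69513232]]
scene [[258.9044549  174.97537308]]
top [[450.98368513 245.96785232]]
```

View pics/scene14.png

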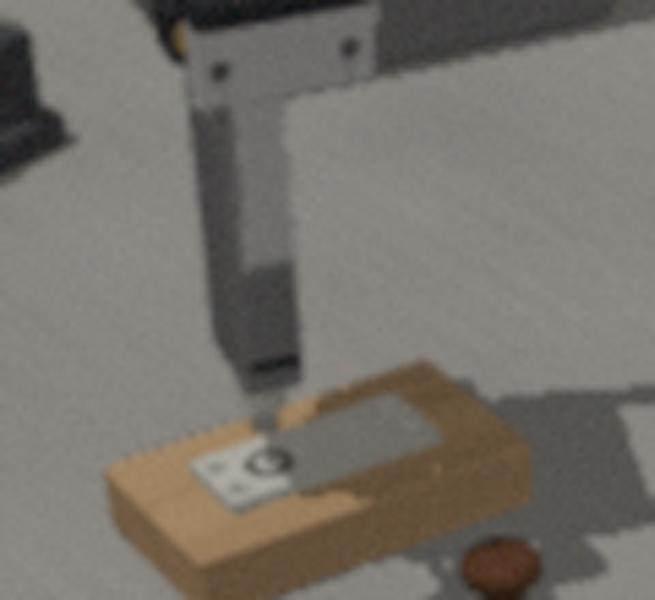

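View pics/wrist14.png

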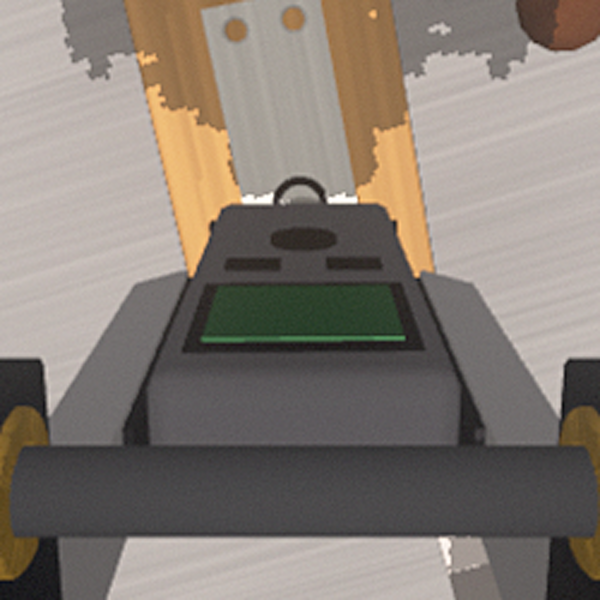

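View pics/top14.png

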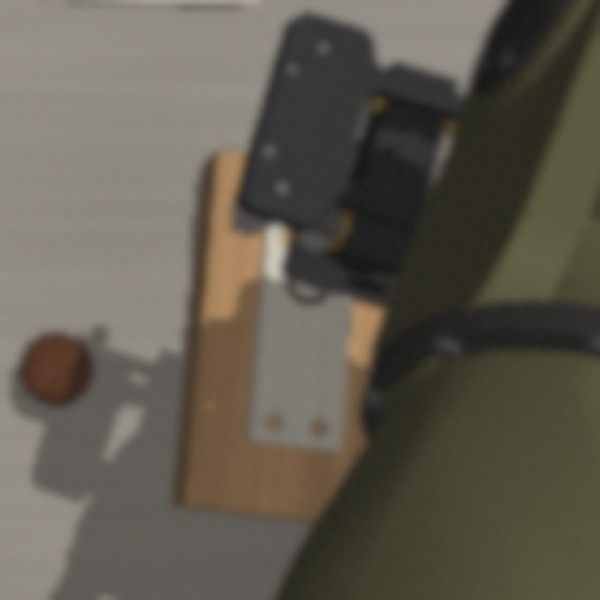

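```bash
python3 -m jog '[[0.08,-0.02,0.1,0,0,0,40],[0,0,0.2,0,0,0,40],[0,0,0,0,0,0,40],[0,0,0,0,0,0,40]]'
python3 - <<'E'
from h import *
c=cam('scene')
print(proj(c,[[565.6,-262.7,z] for z in (35,45,50,53)]).round(1), proj(c,[[575.6,-262.7,35],[565.6,-252.7,35]]).round(1))
im=c['color'];cv2.imwrite('pics/s15.png',cv2.resize(im[140:200,225:295],None,fx=10,fy=10,interpolation=cv2.INTER_CUBIC))
E
python3 plan.py 565.6 -262.7 110 72.8
```

```text
clock: 24.25
eef_pos: [565.2, -263.1, 106.5]
eef_rot: [3.142, -0.0, 2.84]
wrist_force: [0.1, 0.3, -1.9]
finger_gap: 49.8
[[258.9 175. ]
 [258.5 171.3]
 [258.3 169.4]
 [258.2 168.3]] [[255.3 176.5]
 [261.4 176.8]]
shift cm [-0.02  0.05 -0.35] turn rotvec(tool) [-0.    -0.    -0.002] pos [ 565.2 -263.1  106.5] q6 -1.76 t 24.3 F [-0.4  0.  -2.7] gap 49.8
```

View pics/s15.png

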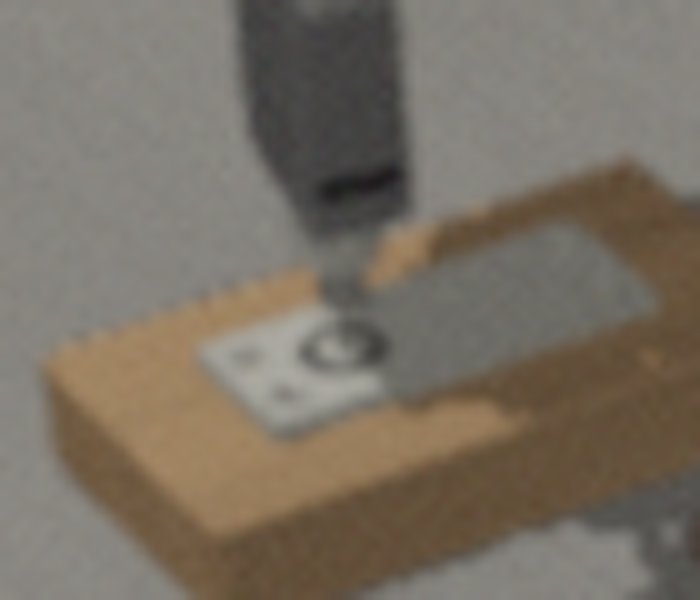

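The ring centre is at (259.4,174.7) in the scene image, against a projected (258.9,175.0). The probe tip sits straight above it at about (259.4,169.5). Alignment looks within about 1–2 mm, so I go closer and check once more before contact.

```bash
python3 -m jog '[[0,0.04,0.4,0,0,0,40],[0,0,0.4,0,0,0,40],[0,0,0.1,0,0,0,40],[0,0,0,0,0,0,40],[0,0,0,0,0,0,40]]'
python3 - <<'E'
from h import *
c=cam('scene')
im=c['color'];cv2.imwrite('pics/s16.png',cv2.resize(im[140:200,225:295],None,fx=10,fy=10,interpolation=cv2.INTER_CUBIC))
c=cam('wrist');cv2.imwrite('pics/w16.png',cv2.resize(c['color'][190:270,270:370],None,fx=7,fy=7,interpolation=cv2.INTER_CUBIC))
E
python3 plan.py 565.6 -262.7 90 72.8
```

```text
clock: 24.8
eef_pos: [565.4, -262.7, 97.6]
eef_rot: [-3.142, 0.0, 2.84]
wrist_force: [0.1, 0.2, -2.4]
finger_gap: 49.7
shift cm [-0.01  0.01  0.77] turn rotvec(tool) [-0.     0.    -0.002] pos [ 565.5 -262.7   97.7] q6 -1.76 t 24.9 F [ 0.2  0.1 -3. ] gap 49.9
```

View pics/s16.png

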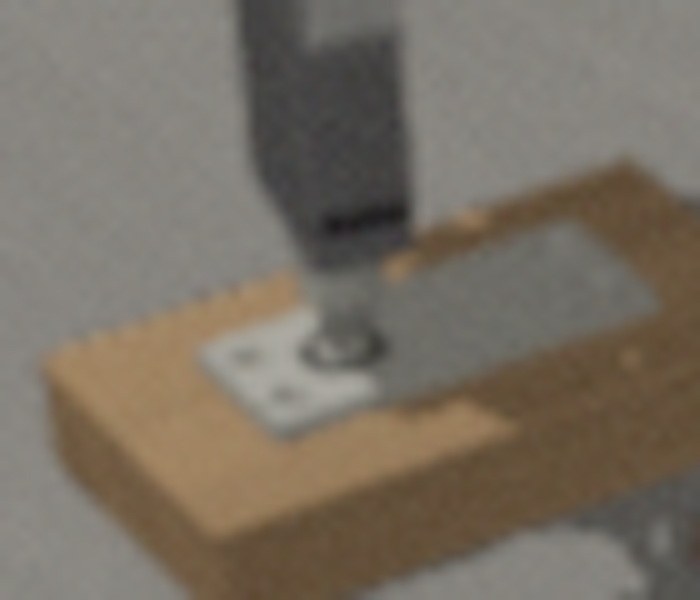

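View pics/w16.png

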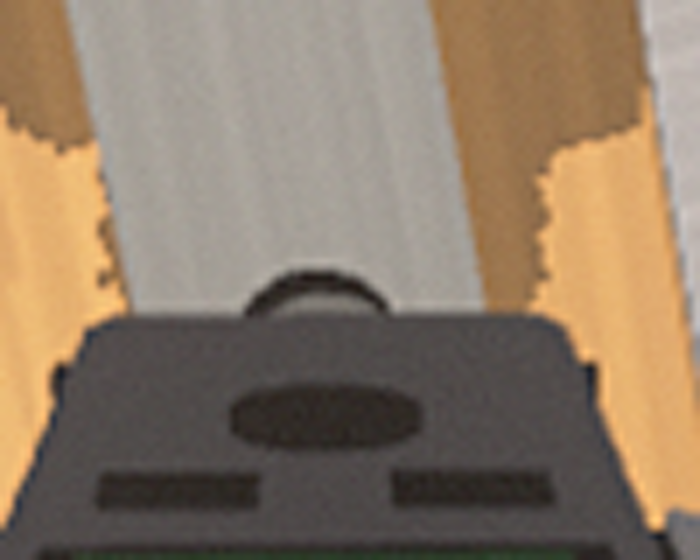

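Close to contact. The wrist view puts the gauge's centre line about 1 mm to the jaw +y side of the ring centre, and the scene view agrees in sign. I correct 0.7 mm and press in small steps.

```bash
python3 -m jog '[[0,-0.07,0.2,0,0,0,40],[0,0,0.1,0,0,0,40],[0,0,0,0,0,0,40],[0,0,0,0,0,0,40]]'
python3 -m jog '[[0,0,0.1,0,0,0,40],[0,0,0,0,0,0,40],[0,0,0,0,0,0,40]]'
python3 -m jog '[[0,0,0.1,0,0,0,40],[0,0,0,0,0,0,40],[0,0,0,0,0,0,40]]'
```

```text
clock: 25.3
eef_pos: [565.2, -263.3, 94.5]
eef_rot: [3.142, -0.0, 2.84]
wrist_force: [0.4, 0.2, -2.4]
finger_gap: 49.7
clock: 25.6
eef_pos: [565.2, -263.3, 93.5]
eef_rot: [3.142, -0.0, 2.84]
wrist_force: [0.3, 0.0, -1.9]
finger_gap: 50.0
clock: 25.9
eef_pos: [565.3, -263.4, 92.8]
eef_rot: [-3.142, 0.0, 2.84]
wrist_force: [0.2, 0.9, -0.6]
finger_gap: 50.0
```

```bash
python3 -m jog '[[0,0,0.1,0,0,0,40],[0,0,0,0,0,0,40],[0,0,0,0,0,0,40]]'
python3 -m jog '[[0,0,0.1,0,0,0,40],[0,0,0,0,0,0,40],[0,0,0,0,0,0,40]]'
python3 -m jog '[[0,0,0.1,0,0,0,40],[0,0,0,0,0,0,40],[0,0,0,0,0,0,40]]'
```

```text
clock: 26.2
eef_pos: [565.3, -263.4, 91.7]
eef_rot: [-3.142, 0.0, 2.84]
wrist_force: [0.4, -0.6, -0.1]
finger_gap: 49.7
clock: 26.5
eef_pos: [565.3, -263.4, 90.7]
eef_rot: [-3.142, 0.0, 2.84]
wrist_force: [1.1, 0.4, 1.3]
finger_gap: 49.8
clock: 26.8
eef_pos: [565.3, -263.4, 89.7]
eef_rot: [-3.142, 0.0, 2.84]
wrist_force: [0.7, -0.4, 2.7]
finger_gap: 49.8
```

```bash
python3 -m jog '[[0,0,0.05,0,0,0,40],[0,0,0,0,0,0,40],[0,0,0,0,0,0,40],[0,0,0,0,0,0,40],[0,0,0,0,0,0,40]]'
python3 - <<'E'
from h import *
f=[]
c=cam('scene')
im=c['color'];cv2.imwrite('pics/s17.png',cv2.resize(im[140:200,225:295],None,fx=10,fy=10,interpolation=cv2.INTER_CUBIC))
cv2.imwrite('pics/s17f.png',im)
c=cam('wrist');cv2.imwrite('pics/w17.png',cv2.resize(c['color'][170:270,250:390],None,fx=5.5,fy=5.5,interpolation=cv2.INTER_CUBIC))
for i in range(10): cam('wrist'); f.append(monitor.read_state()['wrist_force'])
print(np.mean(f,0))
E
```

```text
clock: 27.3
eef_pos: [565.3, -263.4, 89.1]
eef_rot: [-3.142, 0.0, 2.84]
wrist_force: [0.1, -0.5, 3.0]
finger_gap: 50.0
[ 0.94188402 -0.09066939  2.41071268]
```

View pics/s17.png

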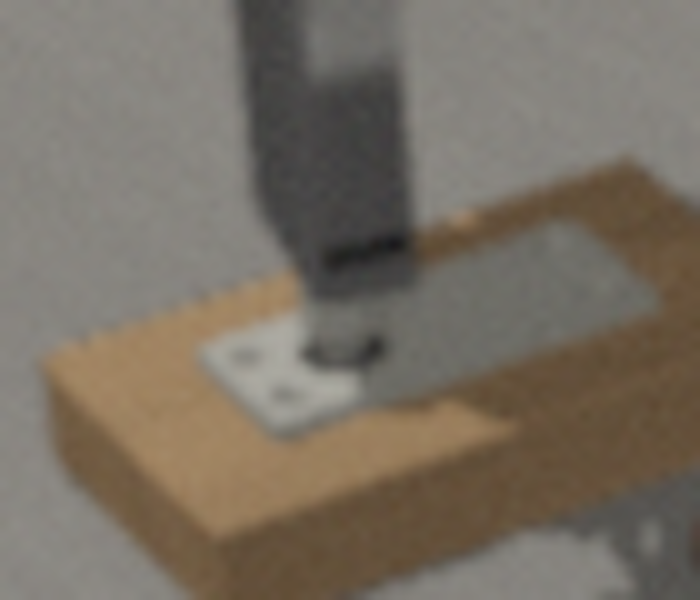

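View pics/w17.png

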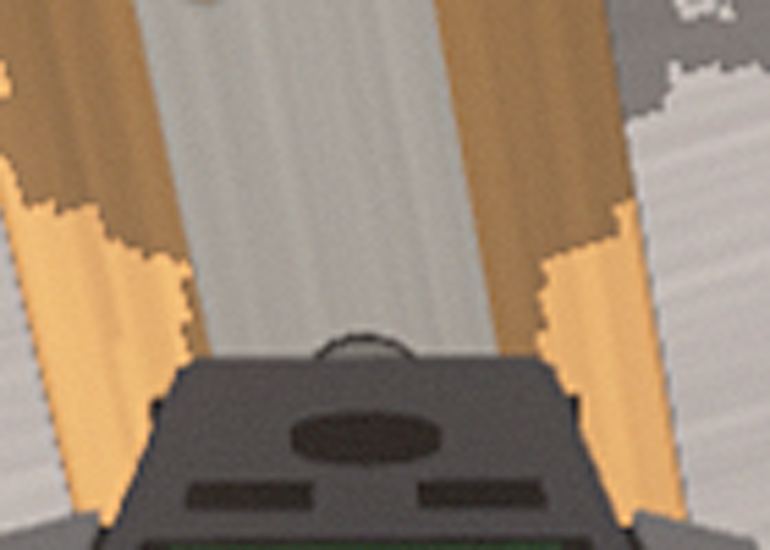

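View pics/s17f.png

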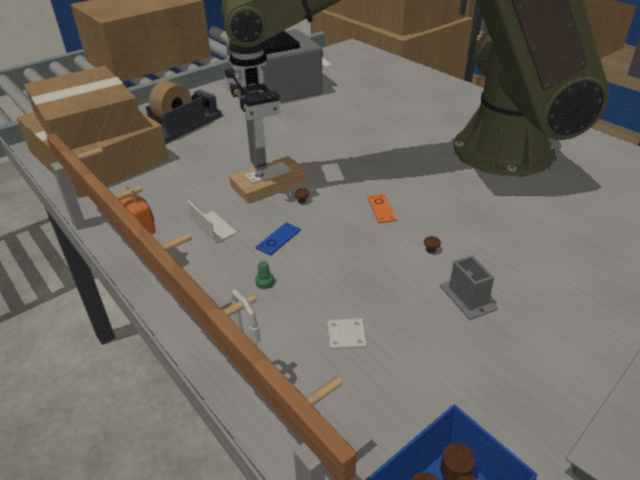

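The probe covers the inside of the ring symmetrically. In the scene zoom the ring spans columns 303–385 and the probe 312–372, and in the wrist view both centre on column 365. The contact force is steady at about 5 N, so I'm handing in.

```bash
python3 -c "
from cell import order,monitor
print(order.sign_off()); s=monitor.read_state(); print(s['clock'],s['eef_pos'],s['wrist_force'],s['finger_gap'])"
```

```text
the job is handed in; nothing more can be done
None
the job is handed in; nothing more can be done
```

I laid the plate ring up on the middle of the block and let it go. The gauge came out of its holder, and I handed in with it gripped upright and pressing on the ring. The sign-off gives no verdict.

- **First grasp missed:** I closed on the plate once and caught nothing. The fingertips really sit about 29 mm behind the reported TCP. I found the right height by touch and by the wrist camera, and allowed for it from then on. That used a few seconds; the clock read about 28 s of the 58 s at hand-in.
- **Plate:** it measured about 1.5 mm from the block's centre and parallel to it to about half a degree. The wrist camera put the ring at (565.5, -262.8) mm.
- **Probe on the ring:** in the last pictures the probe sat in the middle of the ring to about 1 mm, by both the scene and wrist views.
- **Pressing:** the wrist force rose by about 5 N from first contact. With the 3.7 mm I lowered the tool after contact, that means the probe is in by roughly 3.5 to 4 mm.
- **Disagreements between checks:**
  - When I was looking for the fingertips, the scene view put them about 10 mm higher than the wrist view did. The touch test sided with the wrist view.
  - Just before contact, the views showed the gauge about 1 mm off along the jaws, and I corrected that by 0.7 mm.
- **Bystanders:** in the last scene picture they stand where they were at the start.

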